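# Tuck the tea box flap

### The job

Close the tea box: with the fingertips only, fold its standing wooden flap down flat, then, still pressing it down, push it along towards the white retaining lip until its free edge is tucked well beneath the lip and stays shut by itself when you let go. Do not grip or lift anything and do not shove the box about on the worktop; leave the mug, the salt shaker, the red cream pot and the teaspoon where they are.

Things in the scene. Friction and masses are not known exactly. Their poses are not given: they have to be found in the camera images.
- tea_box: Green open box of tea sachets, loose but heavy (1.3 to 2.3 kg); it can slide or tip. 130 mm along its x, 150 mm along its y, side walls 58 mm high. Origin: centre of underside, z up. Flap hinge along x near its +y wall, retaining lip along its -y wall. Rails at the hinge ends (x +-62 mm, y 35 to 75 mm) rise to 70 mm.
- lip_edge (a point): Middle of the free edge of the retaining lip, in the box at (0, -57, 70) mm; axes as the box. The lip is a white strip 5 mm thick (underside 67.5, top 72.5 mm above the worktop) that overhangs the inside from the -y wall (y = -75 mm) to y = -57 mm; its edge is rounded.
- hinge_line (a point): Middle of the flap's hinge pin, in the box at (0, 68 mm - flap_slide, 62 mm); axes as the box. The brown wooden flap is 112 mm wide (x), 4 mm thick, 121 mm from this line to its free edge. Flat and not slid, its top is 64 mm above the worktop and its edge 4 mm short of the lip.
- flap (a joint): Hinge angle of the flap, rad: 0 = flat and level on the box (a stop), 1.57 = upright, at most 1.75; at first about 0.95 to 1.55, leaning or standing up from the +y side. Let go before it is tucked, a weak spring lifts it again to about 0.7 rad or more (up to 1.5 N at its edge when flat).
- flap_slide (a joint): How far the hinge pin has slid towards the lip (box -y), m: about 0 at first, 0.014 = end stop, flap edge then 10 mm under the lip. Stiff (5 N), stays where left. Only a flap within about 3 mm of flat passes under the lip; slid too early, the flap lands on top of the lip and must be slid back.
- ridge (a point): Middle of the crest of the white thumb ridge on the flap's outer face (top when flat): 70 mm long (x), 5 mm thick, 7.5 mm high, its centre 97.5 mm from the hinge line. It turns with the flap. A fingertip pressed on the flap on the hinge side of the ridge can push against it.
- flap_edge (a point): Middle of the flap's free edge, 121 mm from the hinge line.
- mug: Bystander: green and white mug, 78 x 116 x 101 mm, origin at the centre of its underside.
- salt_shaker: Bystander: white salt shaker with a grey top, 44 mm wide, 90 mm high, origin at the centre of its underside.
- cream_pot: Bystander: small red and white round pot, 58 mm wide, 50 mm high, origin at the centre of its underside.
- teaspoon: Bystander: metal teaspoon lying on the worktop, 132 x 26 x 9 mm, origin at the centre of its underside.

How it is judged (in metres and radians):
At the end, for the whole second after the job is handed in: The untouched flap stays flat (below 0.05 rad), slid more than 8 of 14 mm, so its edge is at least 4 mm under the lip; the box is level, at rest, within 40 mm of its start; mug, salt shaker, cream pot and teaspoon within 20 mm of theirs (value of joint flap below 0.05 rad and value of joint flap_slide above 0.008 m and angle between tea_box's own z axis and vertical below 0.03 rad and linear speed of tea_box below 0.02 m/s and distance of tea_box from where it was at the start of the episode below 0.04 m and distance of each of mug, salt_shaker, cream_pot, teaspoon from where it was at the start of the episode below 0.02 m).
It fails at once if the tea box is lifted or tipped (height (world z) of tea_box above 0.01 m or angle between tea_box's own z axis and vertical above 0.12 rad).
It fails at once if the tea box is shoved away by more than 40 mm (distance of tea_box from where it was at the start of the episode above 0.04 m).
It fails at once if a bystander is moved or lifted (distance of any of mug, salt_shaker, cream_pot, teaspoon from where it was at the start of the episode above 0.02 m).
It also fails if it takes over 38 s, if anything falls off the work surface, if the arm or the gripper's body presses on something with over 40 N, if the wrist force passes 120 N, or if a joint passes its speed limit or range.

### The arm

A 7-joint arm with a two-finger parallel gripper is mounted at the origin on a cart in front of the work surface, level with it; the furniture and walls round the work are solid. World frame = base frame: x ahead of the robot, y to its left, z up, the work surface at z = 0. Lengths are in mm, angles in rad, forces in N, time in s.
With the tool pointing down it reaches from about 400 to 850 mm from the base axis. Payload 4.4 kg.
Tool frame: the origin (TCP) lies midway between the tips of the shut fingers; the grasp point (between the pads) lies 19 mm behind it (hold_point_z is the distance from the TCP to the grasp point, in mm); z points along the fingers, x is the direction in which the jaws open and shut, and the axes are right-handed (so a half turn about z gives the same grasp; the last joint's range is limited). The gripper opens to 94 mm and grips with 3 to 60 N. Pads are 16 mm wide; open, the fingers measure 119 mm over their backs; the gripper's body (75 mm by 177 mm) begins 78 mm behind the grasp point.
Start: joints at [1.233, 0.628, 0.038, 1.517, -0.027, 0.996, -0.02], TCP at [174.531, -626.145, 205.478] pointing down, gripper open.
Joint ranges: [-3.06, 3.06], [-0.37, 2.12], [-1.25, 1.32], [0.18, 2.47], [-1.1, 4.24], [0.23, 1.98], [-2.94, 2.94]. Speed limits (rad/s): [2.57, 2.57, 3.14, 3.14, 3.14, 3.14, 3.14].

### API

Orientations are given as a 3x3 rotation matrix whose columns are the frame's x, y, z axes.
In Python, from plant import * gives the robot as it stands.
- The arm moves only by the shell command python3 -m inch 'ROWS' [OPENING] [FORCE]. ROWS is JSON, a list of rows, each a list of 4 numbers: the shift along the tool's x, y, z in m, then the turn about the tool's z in rad. A call has 1 to 5 rows; each row is the pose to reach, as a shift and turn from the pose commanded when the call began, along the tool's axes at that moment; what a row does not reach only later rows make up. A row lasts 1/12 s, in which the tool goes at most 41.7 mm and 7.16 degrees, less where a joint would pass 70% of its speed; a pose out of reach is approached as far as the arm can. A call with a gripper value outside its range is refused whole. OPENING is the opening in per cent of the stroke, from 0 (shut) to 100 (fully open), set as the call begins (- or left out, the last holds). The fingers move at their own pace and stop on an object; FORCE is the grip in N (left out, the last holds). Time passes only in rows, so rows that repeat a pose let the fingers close. It gives the time, the measured TCP pose, the force and the opening at its end, in the units of the state.
- observe(): the state, without advancing time (a new reading comes with each control period).
- camera(name): name is "scene" or "top"; returns the picture (384x512x3 uint8, blue, green, red); there is no depth.
- calibration(name): a dict with "K" (3x3 intrinsics, pixels), "extrinsics" (4x4, takes a point from world to camera coordinates). Camera axes: x right, y down, z forward; pixel columns grow to the right and rows downward; lengths in mm; the calibration is good to about 2 mm. A picture is of the moment at which its call begins. calibration takes no time and is no camera call.
- finish_job(): hands the job in, once; it reports no verdict.
The state is a dict: "time": time; "q": joint angles; "qvel": joint speeds; "joint_efforts": joint torques, N m; "tcp_pos": TCP position; "eef_rot": TCP orientation; "ft_force": force on the tool from outside, world axes, zero at the start; "moment": the same for the moment, N m; "finger_gap": opening from 0.0 (shut) to 1.0 (fully open).
Only numpy, scipy, OpenCV 4.12 (cv2) and the standard library are available. Lean on these libraries where they do the work, as an engineer would, in place of code of your own. Each camera call takes 0.05 s, during which the arm holds its last target. There are 200 camera calls.

## Working session

There is one attempt and no reset: what is moved stays moved. The work goes in short steps, Python scripts to look and compute and a shell command to move; the robot and the scene stay as the last step left them, time stands still between calls to the robot, and variables do not carry over. Pictures are saved under pics/ and viewed, about 8 in all and at most 12, crops included, and the job is handed in when it is done.

```bash
mkdir -p pics; ls; python3 - <<'E'
from plant import *
import cv2,numpy as np
for n in("scene","top"):
    cv2.imwrite(f"pics/{n}0.png",cv2.resize(camera(n),(800,600),interpolation=cv2.INTER_CUBIC))
    c=calibration(n);print(n,np.array(c["K"]).round(1).tolist(),np.array(c["extrinsics"]).round(3).tolist())
s=observe();print(s["time"],s["tcp_pos"],s["eef_rot"],s["finger_gap"])
E
```

```text
pics
scene [[414.8, 0.0, 259.6], [0.0, 414.8, 191.0], [0.0, 0.0, 1.0]] [[-0.694, -0.719, -0.009, 482.682], [-0.38, 0.377, -0.845, 254.334], [0.611, -0.583, -0.535, 605.8], [0.0, 0.0, 0.0, 1.0]]
top [[415.9, 0.0, 261.9], [0.0, 415.9, 192.6], [0.0, 0.0, 1.0]] [[0.192, -0.981, 0.0, -3.059], [-0.958, -0.187, -0.216, 585.694], [0.212, 0.041, -0.976, 798.464], [0.0, 0.0, 0.0, 1.0]]
0.1 [ 174.37076233 -625.56058452  204.68999434] [[ 2.68428286e-01 -9.63299568e-01 -4.44491025e-04]
 [-9.63298251e-01 -2.68428654e-01  1.59292514e-03]
 [-1.65377823e-03  5.91261628e-07 -9.99998633e-01]] 0.9996954534540519
```

View pics/scene0.png

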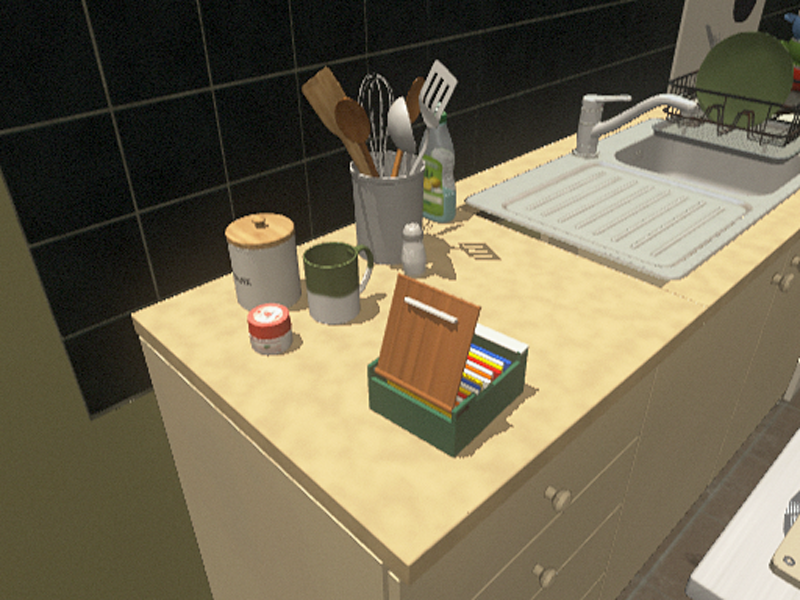

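View pics/top0.png

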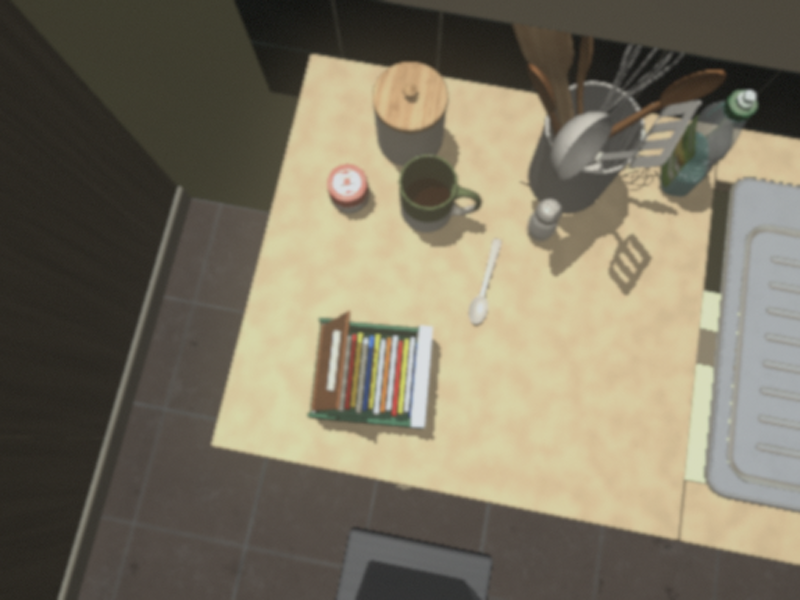

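The scene view shows the flap (brown quad (400,277)–(478,303) at top, ridge around (430,311)). The top view shows the white lip at right, around (421,377), and the flap at left with its ridge around (333,360). The lip therefore points roughly to world -y. Next I'll measure the lip and the ridge.

```bash
cat > h.py <<'E'
import cv2,numpy as np
from plant import *
def ray(n,u,v):
    c=calibration(n);K=np.array(c["K"]);E=np.array(c["extrinsics"]);R,t=E[:3,:3],E[:3,3]
    d=R.T@np.linalg.solve(K,[u,v,1]);return -R.T@t,d/np.linalg.norm(d)
def onz(n,u,v,z):
    o,d=ray(n,u,v);return o+d*(z-o[2])/d[2]
def tri(a,b):
    (o1,d1),(o2,d2)=ray("top",*a),ray("scene",*b)
    s=np.linalg.lstsq(np.c_[d1,-d2],o2-o1,rcond=None)[0]
    p,q=o1+s[0]*d1,o2+s[1]*d2;return (p+q)/2,np.linalg.norm(p-q)
def rect(im,box,thr=150,sat=60):
    x0,y0,x1,y1=box;h=cv2.cvtColor(im,cv2.COLOR_BGR2HSV)[y0:y1,x0:x1]
    m=((h[...,2]>thr)&(h[...,1]<sat)).astype(np.uint8)
    cs=cv2.findContours(m,cv2.RETR_EXTERNAL,cv2.CHAIN_APPROX_NONE)[0]
    c=max(cs,key=cv2.contourArea);r=cv2.minAreaRect(c)
    return cv2.boxPoints(r)+[x0,y0],cv2.contourArea(c)
E
cat > m.py <<'E'
from h import *
t,s=camera("top"),camera("scene")
for thr in(140,170):
  b,a=rect(t,(262,203,282,277),thr);print("lip",a);
  for p in b:print(p.round(1),onz("top",*p,72.5).round(1))
for n,im,bx in(("top",t,(205,207,221,253)),("scene",s,(253,186,298,212))):
  b,a=rect(im,bx,140);print(n,"ridge",a,b.round(1).tolist())
# green box and spoon etc
h=cv2.cvtColor(t,cv2.COLOR_BGR2HSV);print(h[230,212:220].tolist(),h[230,262:280].tolist())
E
python3 m.py
```

```text
lip 820.0
[262. 207.] [544.2 102.9  72.5]
[278. 207.] [550.4  70.9  72.5]
[278. 274.] [418.7  46.3  72.5]
[262. 274.] [412.7  77.2  72.5]
lip 694.0
[256.4 271.3] [415.7  89.1  72.5]
[263.3 205.6] [547.6 100.9  72.5]
[278.2 207.1] [550.3  70.5  72.5]
[271.3 272.9] [418.3  59.7  72.5]
top ridge 185.0 [[208.0, 248.9], [212.4, 210.6], [218.2, 211.3], [213.8, 249.6]]
scene ridge 96.0 [[257.9, 192.5], [259.4, 189.1], [291.4, 203.1], [289.9, 206.5]]
[[32, 18, 203], [35, 15, 215], [32, 18, 208], [24, 27, 178], [16, 52, 143], [14, 92, 127], [13, 110, 134], [13, 107, 145]] [[78, 6, 203], [101, 10, 204], [108, 21, 178], [110, 36, 168], [106, 22, 196], [99, 8, 216], [100, 7, 222], [105, 7, 223], [100, 7, 223], [100, 7, 223], [105, 7, 223], [102, 6, 220], [90, 4, 205], [21, 15, 175], [20, 44, 149], [20, 61, 137], [20, 68, 136], [20, 67, 137]]
```

```bash
cat > m2.py <<'E'
from h import *
t=camera("top");h=cv2.cvtColor(t,cv2.COLOR_BGR2HSV)
L=[];R=[]
m=((h[...,2]>195)&(h[...,1]<14));m[:203]=0;m[277:]=0
rows=[]
for v in range(204,277):
    c=[u for u in range(255,283) if m[v,u]]
    if len(c)<5: continue
    e=max(c);s=e
    while m[v,s-1]:s-=1
    rows.append((v,s,e))
rows=np.array(rows);print(rows[0],rows[-1],len(rows))
for k in(1,2):
    g=np.polyfit(rows[:,0],rows[:,k],1)
    r=rows[abs(np.polyval(g,rows[:,0])-rows[:,k])<1.5];g=np.polyfit(r[:,0],r[:,k],1)
    for v in(rows[0,0]-.5,rows[-1,0]+.5):
        u=np.polyval(g,v)+(.5 if k==2 else -.5);print("LR"[k-1],round(u,1),v,onz("top",u,v,72.5).round(1))
print("ridge mid",tri((213.1,230.1),(274.7,197.8)))
print("ends",tri((215.3,211),(258.7,191)),tri((211,249),(290.6,204.8)))
E
python3 m2.py
```

```text
[209 269 275] [272 264 270] 64
L 268.5 208.5 [543.7  89.4  72.5]
L 263.1 272.5 [416.   75.6  72.5]
R 276.0 208.5 [546.6  74.5  72.5]
R 270.8 272.5 [418.9  60.8  72.5]
ridge mid (array([470.42568714, 178.89436277, 155.72531294]), np.float64(0.2628824409444479))
ends (array([505.62173982, 182.6791257 , 155.2465711 ]), np.float64(0.4568652238720991)) (array([436.69272623, 175.3783622 , 155.90124196]), np.float64(0.8830205482346879))
```

Checks hold: lip length 128 (130 expected), ridge length 69 (70 expected), ridge radius from the hinge 98 (98 expected). The box centre is at about (474,141), yaw 0.106, with the flap at about 1.18 rad. Next: travel with the fingers shut and the jaw axis turned to box -y.

```bash
python3 -m inch '[[-0.095,-0.175,-0.04,0.166],[-0.095,-0.175,-0.04,0.166],[-0.095,-0.175,-0.04,0.166],[-0.095,-0.175,-0.04,0.166],[-0.095,-0.175,-0.04,0.166]]' 0 30; python3 -c "
from plant import *
s=observe();print(s['tcp_pos'],s['eef_rot'],s['ft_force'],s['q'])"
```

```text
time: 0.67
tcp_pos: [319.7, -485.4, 245.9]
eef_rot: [[0.107, -0.994, 0.001], [-0.994, -0.107, 0.001], [-0.001, -0.001, -1.0]]
ft_force: [-0.0, -0.7, 0.2]
finger_gap: 0.679
[ 319.68157641 -485.35965339  245.93580332] [[ 1.06837445e-01 -9.94276149e-01  8.36917301e-04]
 [-9.94276368e-01 -1.06836958e-01  6.06783907e-04]
 [-5.13897068e-04 -8.96954337e-04 -9.99999466e-01]] [-0.00825689 -0.66129901  0.23545651] [ 0.88763114  0.48624305  0.08115888  1.66646735 -0.04654418  0.99075646
 -0.47881473]
```

```bash
python3 -m inch '[[-0.131,-0.115,0,0],[-0.131,-0.115,0,0],[-0.131,-0.115,0,0],[-0.131,-0.115,0,0],[-0.131,-0.115,0,0]]' | head -2;python3 -m inch '[[-0.131,-0.115,0,0],[-0.131,-0.115,0,0],[-0.131,-0.115,0,0],[-0.131,-0.115,0,0],[-0.131,-0.115,0,0]]' | head -2; python3 -m inch '[[-0.200,0,0,0],[-0.200,0,0,0],[-0.200,0,0,0],[-0.200,0,0,0],[-0.200,0,0,0]]'
```

```text
time: 1.08
tcp_pos: [423.4, -337.4, 245.5]
time: 1.5
tcp_pos: [523.3, -194.4, 245.4]
time: 1.92
tcp_pos: [496.8, -0.9, 245.5]
eef_rot: [[0.108, -0.994, -0.0], [-0.994, -0.108, 0.001], [-0.001, 0.0, -1.0]]
ft_force: [-0.2, 0.2, -0.3]
finger_gap: 0.006
```

```bash
python3 -m inch '[[-0.19,0.006,0,0],[-0.19,0.006,0,0],[-0.19,0.006,0,0],[-0.19,0.006,0,0],[-0.19,0.006,0,0]]' | head -2;python3 -m inch '[[-0.035,0,0,0],[-0.035,0,0,0],[-0.035,0,0,0]]'; python3 - <<'E'
from h import *
t=cv2.hconcat([camera("top")[190:310,170:320],camera("scene")[120:300,200:360][:120]]);
cv2.imwrite("pics/a.png",cv2.resize(cv2.hconcat([camera("top")[130:310,140:320],camera("scene")[120:300,200:380]]),(800,400),interpolation=3))
E
```

```text
time: 2.33
tcp_pos: [470.2, 189.5, 245.7]
time: 2.58
tcp_pos: [467.2, 221.1, 245.3]
eef_rot: [[0.11, -0.994, -0.0], [-0.994, -0.11, 0.001], [-0.001, 0.0, -1.0]]
ft_force: [0.5, -0.1, 0.3]
finger_gap: 0.005
```

View pics/a.png

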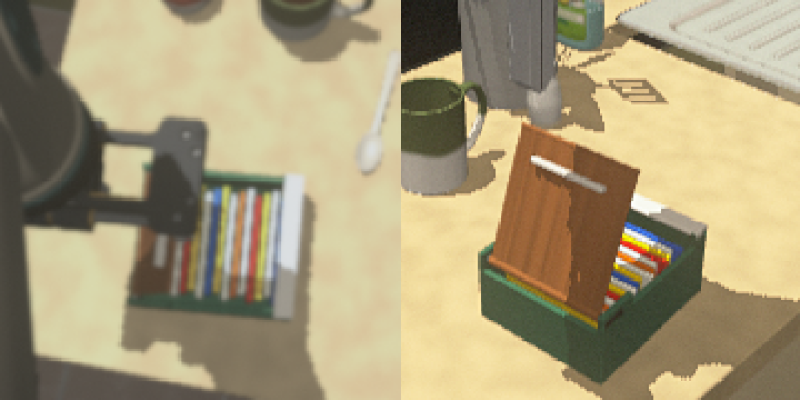

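Scene as expected: flap still standing, fingers 30 mm behind its outer face, box untouched. Descend behind the flap.

```bash
python3 -m inch '[[0,0,0.04,0],[0,0,0.08,0],[0,0,0.1,0],[0,0,0.1,0],[0,0,0.1,0]]'; python3 -m inch '[[0.01,0.001,0,0],[0.02,0.001,0,0],[0.028,0.001,0,0],[0.028,0.001,0,0],[0.028,0.001,0,0]]'
```

```text
time: 3.2
tcp_pos: [467.8, 217.8, 145.2]
eef_rot: [[0.104, -0.995, -0.001], [-0.995, -0.104, -0.001], [0.001, 0.002, -1.0]]
ft_force: [0.7, -0.3, 0.4]
finger_gap: 0.004
time: 3.62
tcp_pos: [470.5, 190.3, 146.4]
eef_rot: [[0.104, -0.995, 0.002], [-0.995, -0.104, 0.0], [-0.0, -0.002, -1.0]]
ft_force: [0.7, -0.8, -0.3]
finger_gap: 0.007
```

```bash
python3 -m inch '[[0.011,0,0.006,0],[0.022,0,0.014,0],[0.032,0,0.023,0],[0.040,0,0.033,0],[0.040,0,0.033,0]]'; python3 -m inch '[[0.006,0,0.009,0],[0.010,0,0.018,0],[0.012,0,0.023,0],[0.012,0,0.023,0]]'
```

```text
time: 4.03
tcp_pos: [473.1, 148.6, 110.5]
eef_rot: [[0.103, -0.995, -0.003], [-0.995, -0.103, -0.002], [0.002, 0.003, -1.0]]
ft_force: [-0.1, 0.1, 0.5]
finger_gap: 0.001
time: 4.37
tcp_pos: [474.9, 138.6, 88.4]
eef_rot: [[0.105, -0.994, -0.001], [-0.994, -0.105, -0.001], [0.001, 0.001, -1.0]]
ft_force: [-0.0, -0.4, 0.9]
finger_gap: 0.007
```

```bash
python3 - <<'E'
from h import *
cv2.imwrite("pics/b.png",cv2.resize(cv2.hconcat([camera("top")[170:310,160:320],camera("scene")[150:290,215:375]]),(800,350),interpolation=3))
E
```

```text
(no output)
```

View pics/b.png

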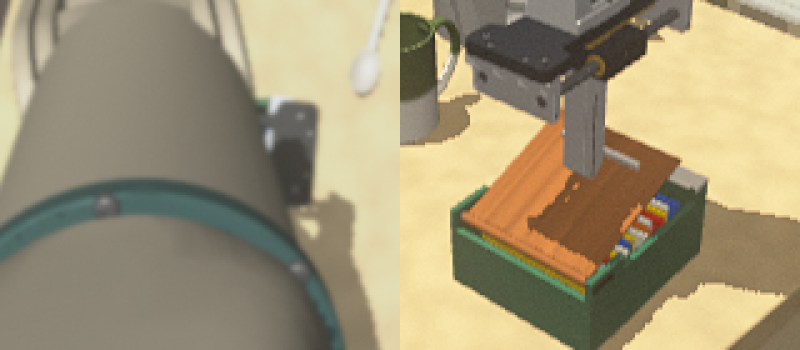

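The scene crop shows the fingertip at (583,172) on the hinge side of the ridge (620,160). The flap is folded to about 0.3 rad and the box hasn't moved. Now press flat.

```bash
python3 -m inch '[[0.002,0,0.008,0],[0.004,0,0.016,0],[0.005,0,0.021,0],[0.005,0,0.023,0],[0.005,0,0.023,0]]'; python3 -m inch '[[0,0,0.002,0],[0,0,0.004,0],[0,0,0.004,0],[0,0,0.004,0]]'
```

```text
time: 4.88
tcp_pos: [475.7, 134.5, 65.9]
eef_rot: [[0.106, -0.994, -0.001], [-0.994, -0.106, -0.0], [0.0, 0.001, -1.0]]
ft_force: [0.8, 1.5, 0.8]
finger_gap: 0.006
time: 5.22
tcp_pos: [476.0, 134.5, 62.9]
eef_rot: [[0.106, -0.994, 0.001], [-0.994, -0.106, 0.0], [0.0, -0.001, -1.0]]
ft_force: [0.2, 0.2, 6.1]
finger_gap: 0.004
```

```bash
python3 -m inch '[[0,0,0.001,0],[0,0,0.002,0],[0,0,0.002,0]]'; python3 -m inch '[[0.002,0,0,0],[0.004,0,0,0],[0.006,0,0,0],[0.008,0,0,0],[0.008,0,0,0]]'; python3 -m inch '[[0.001,0,0,0],[0.002,0,0,0],[0.003,0,0,0],[0.004,0,0,0],[0.005,0,0,0]]'
```

```text
time: 5.47
tcp_pos: [476.2, 134.5, 61.4]
eef_rot: [[0.106, -0.994, 0.001], [-0.994, -0.106, 0.0], [0.0, -0.001, -1.0]]
ft_force: [-2.0, 0.7, 13.1]
finger_gap: 0.006
time: 5.88
tcp_pos: [476.9, 128.5, 61.6]
eef_rot: [[0.107, -0.994, 0.002], [-0.994, -0.107, 0.002], [-0.002, -0.002, -1.0]]
ft_force: [-2.7, 3.6, 11.3]
finger_gap: 0.006
time: 6.3
tcp_pos: [477.4, 124.0, 61.6]
eef_rot: [[0.107, -0.994, 0.002], [-0.994, -0.107, 0.003], [-0.003, -0.002, -1.0]]
ft_force: [-2.5, 4.9, 11.5]
finger_gap: 0.004
```

```bash
python3 -m inch '[[0.001,0,0,0],[0.002,0,0,0],[0.003,0,0,0],[0.004,0,0,0],[0.005,0,0,0]]'; python3 -m inch '[[0.001,0,0,0],[0.002,0,0,0],[0.003,0,0,0],[0.004,0,0,0],[0.004,0,0,0]]'
python3 - <<'E'
from h import *
cv2.imwrite("pics/c.png",cv2.resize(cv2.hconcat([camera("top")[170:310,160:320],camera("scene")[150:290,215:375]]),(800,350),interpolation=3))
E
```

```text
time: 6.72
tcp_pos: [477.9, 120.5, 61.7]
eef_rot: [[0.108, -0.994, 0.002], [-0.994, -0.108, 0.005], [-0.004, -0.002, -1.0]]
ft_force: [-2.9, 8.1, 12.1]
finger_gap: 0.003
time: 7.13
tcp_pos: [479.0, 116.6, 61.7]
eef_rot: [[0.108, -0.994, 0.003], [-0.994, -0.108, 0.005], [-0.004, -0.003, -1.0]]
ft_force: [-2.3, 8.0, 10.1]
finger_gap: 0.009
```

View pics/c.png

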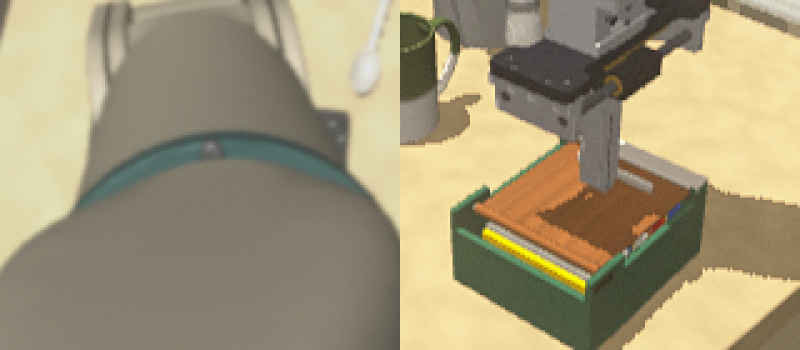

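The scene crop shows the flap flat and slid partway, with a gap opening at the hinge end near (540,265). The box corner at (590,350) is unchanged. Keep pushing.

```bash
python3 -m inch '[[0.001,0,0,0],[0.002,0,0,0],[0.003,0,0,0],[0.004,0,0,0],[0.004,0,0,0]]'|sed -n 2,5p; python3 -m inch '[[0.001,0,0,0],[0.002,0,0,0],[0.003,0,0,0],[0.003,0,0,0]]'
python3 - <<'E'
from h import *
cv2.imwrite("pics/d.png",cv2.resize(camera("scene")[170:300,220:370],(750,650)[:2] and (690,598),interpolation=3))
E
```

```text
tcp_pos: [479.8, 112.3, 61.7]
eef_rot: [[0.108, -0.994, 0.003], [-0.994, -0.108, 0.004], [-0.004, -0.004, -1.0]]
ft_force: [-1.1, 6.7, 9.2]
finger_gap: 0.005
time: 7.98
tcp_pos: [480.2, 109.5, 61.6]
eef_rot: [[0.108, -0.994, 0.004], [-0.994, -0.108, 0.005], [-0.004, -0.004, -1.0]]
ft_force: [-0.4, 7.6, 8.1]
finger_gap: 0.009
```

View pics/d.png

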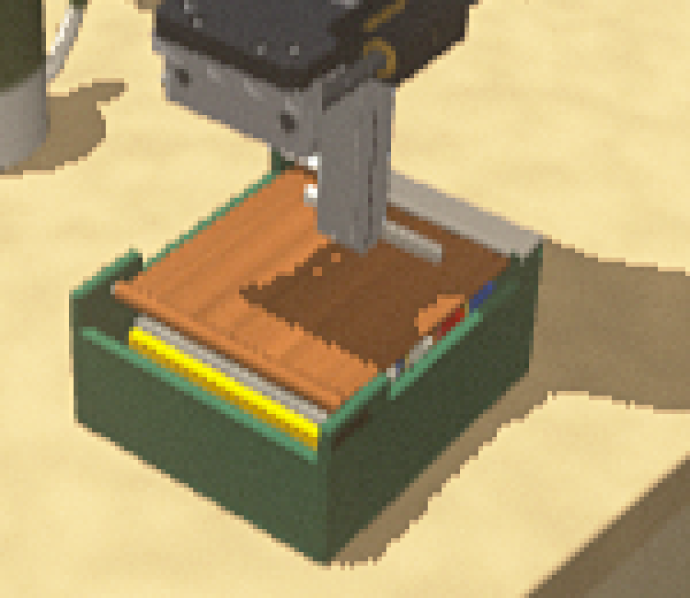

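The flap is flat and its free edge is at or under the lip near (510,255). Push a little further to feel the end stop.

```bash
python3 -m inch '[[0.001,0,0,0],[0.002,0,0,0],[0.003,0,0,0],[0.003,0,0,0]]' | sed -n 2,4p; python3 -m inch '[[0.001,0,0,0],[0.002,0,0,0],[0.003,0,0,0],[0.003,0,0,0]]'
```

```text
tcp_pos: [480.4, 109.1, 61.6]
eef_rot: [[0.11, -0.994, 0.004], [-0.994, -0.11, 0.007], [-0.007, -0.005, -1.0]]
ft_force: [-1.5, 13.4, 7.9]
time: 8.7
tcp_pos: [480.7, 106.9, 61.6]
eef_rot: [[0.111, -0.994, 0.004], [-0.994, -0.111, 0.008], [-0.008, -0.005, -1.0]]
ft_force: [-1.6, 14.5, 7.9]
finger_gap: 0.005
```

The force jumped to 13–14 N with little motion, so that is the end stop. Ease back, lift off, and move the arm out of the top view.

```bash
python3 -m inch '[[-0.003,0,0,0],[-0.006,0,0,0],[-0.009,0,-0.002,0],[-0.009,0,-0.01,0],[-0.009,0,-0.02,0]]'|tail -2; python3 -m inch '[[0,0,-0.04,0],[0,0,-0.08,0],[0,0,-0.12,0],[0,0,-0.15,0],[0,0,-0.15,0]]'|head -2;python3 -m inch '[[0.2,0,0,0],[0.2,0,0,0],[0.2,0,0,0],[0.2,0,0,0],[0.2,0,0,0]]'|head -2;python3 -m inch '[[0.2,0,0,0],[0.2,0,0,0],[0.2,0,0,0],[0.2,0,0,0],[0.2,0,0,0]]'|head -2
python3 - <<'E'
from h import *
cv2.imwrite("pics/e.png",cv2.resize(cv2.hconcat([camera("top")[90:290,180:380],camera("scene")[110:310,190:390]]),(800,400),interpolation=3))
E
python3 m2.py
```

```text
ft_force: [-0.8, -0.1, -0.4]
finger_gap: 0.007
time: 9.53
tcp_pos: [481.9, 109.5, 236.9]
time: 9.95
tcp_pos: [498.5, -93.7, 230.4]
time: 10.37
tcp_pos: [519.3, -292.7, 230.1]
[209 270 276] [272 265 271] 64
L 269.4 208.5 [544.   87.6  72.5]
L 263.9 272.5 [416.3  74.1  72.5]
R 277.2 208.5 [547.1  72.1  72.5]
R 271.8 272.5 [419.2  58.8  72.5]
ridge mid (array([470.42568714, 178.89436277, 155.72531294]), np.float64(0.2628824409444479))
ends (array([505.62173982, 182.6791257 , 155.2465711 ]), np.float64(0.4568652238720991)) (array([436.69272623, 175.3783622 , 155.90124196]), np.float64(0.8830205482346879))
```

View pics/e.png

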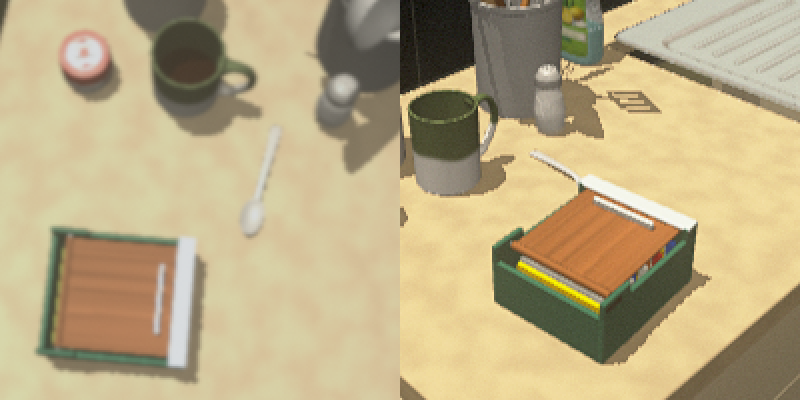

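The flap stays flat untouched: its edge is under the lip at (180,300) in the top crop, the ridge is at (160,298), and the bystanders look unmoved. The box shifted only about 2 mm. One numeric check of the slide, then hand in if it holds.

```bash
python3 - <<'E'
from h import *
b,a=rect(camera("top"),(254,218,266,262),150);u=b.mean(0);sc,_=rect(camera("scene"),(285,204,320,226),170)
r=onz("top",*u,71.5);c=np.array([474.5,138.6]);ey=np.array([-.106,.994])
y=(r[:2]-c)@ey;print(a,u,r,"ridge box y",y,"slide",68-97.5-y,"tri",tri(u,sc.mean(0)))
if 68-97.5-y>10: finish_job();print("done")
E
```

```text
75.5 [259.22540998 239.020491  ] [479.24058745  95.90605991  71.5       ] ridge box y -42.94027871788267 slide 13.44027871788267 tri (array([476.50718212,  94.8462492 ,  89.91453651]), np.float64(1.9925430135332574))
the job is handed in; nothing more can be done
done
```

I folded the tea box flap flat and slid it under the lip. After I let go and backed the arm away, it stayed shut by itself, and I handed the job in at about 10.6 s of the 38 s. No verdict is reported.

What the last checks showed:

- **Slide:** about 13.4 mm of 14 mm, from the ridge's position in the top view, assuming the flap is flat. While pushing, the force rose from about 7 to 14 N with little motion, which fits the end stop.
- **Flap:** flat in both views, with its free edge under the lip and nothing touching it.
- **Box:** moved about 2 mm (limit 40 mm) and looks level.
- **Bystanders:** the mug, shaker, cream pot and spoon look unmoved. I judged this by eye only and did not measure their positions.

**One check disagreed:** triangulating the ridge across both views put it at 90 mm high, against the 71.5 mm expected for a flat flap. The scene-view search window also took in the white lip, so I think it measured the wrong strip. I did not redo that check before handing in, so flatness rests on the two pictures.

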